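# Load the tofu mould into the counter press and throw the lever into the marked notch

## Task

Lift the steel mould by its box and set it down flat on the open front part of the press's bed, its tail pointing away from the head, and let go of it. Then take it again by its tail and slide it under the press head until its front end is fully home against the back stop. Last, lift the press's lever out of its notch, swing it round to the notch marked by the pointed cone and let it drop right into that notch.

Things in the scene. Friction and masses are not known exactly. Their poses are not given: they have to be found in the camera images.
- press: White and aluminium counter-top press, fixed (sizes in mm); its mouth faces roughly the robot's right (-y). Origin on the counter; own +x is the way the mould slides in, +y left of that, +z up. Bed: 140 wide (y), x from -215 to 85, top 12 above the counter. The head covers it from x = -55 on, 59 above the bed (a plate there sinks 12 as the lever swings, never reaching the mould).
- press_bed (a point): Middle of the open front part of the bed, on its top surface (press x = -130, y = 0, z = 12).
- press_home (a point): Where the mould's origin lies when fully home (press x = 5, y = 0, z = 12). The back stop's face is at press x = 80. Under the head the side walls are 70 apart; two cheeks, 42 tall over the bed, flare from there to about 106 apart at x = -76.
- tin: The mould: loose lidded steel box, 150 long (x) x 60 wide (y) x 45 tall, 0.4 to 0.8 kg, with a black upright tab (the tail) at its -x end: 60 long, 14 wide (y), from z = 10 to 36. Origin at the centre of the box's underside; +x is the front end that goes under the head first. Pinch it across its 60 mm width to lift; held by the tail it would droop.
- tin_tail (a point): Point to pinch the tail: its middle line, 112 behind the box's centre (37 behind the box), 24 above its underside; pinch across y.
- lever_pivot (a point): Where the lever's two hinge axes cross: press x = -10, y = 0, z = 113. The lever swings about the vertical through it and is lifted about a level line. It stands on the press's deck, 93 above the counter, x from -55 to 180, 246 wide (y) where x > 30, 100 wide before that.
- lever_swing (a joint): Swing of the lever about the vertical (rad), growing counter-clockwise seen from above. Three notches: 0 is the starting notch (lever 0.6 rad clockwise of the press's +x), 0.6 the middle one (along +x), 1.2 the last. Light friction; range -0.08 to 1.28.
- lever_lift (a joint): Lift of the lever (rad): 0 level, lying down in a notch; its bar (12 mm round) clears the 28 mm tall teeth above about 0.18; most 0.5. Sinks by its own weight (about 2 N at the knob). Each notch leaves the bar about 0.06 rad of play either side, at the teeth 85 mm from the pivot.
- lever_grip (a point): Point to grip on the lever's upright black knob (24 mm round, 56 tall, top 20 mm above this point, bar's top 34 mm below it): 125 out from the pivot along the bar and 40 above it. x axis: outwards along the bar.
- lever_nose (a point): Free end of the lever's steel bar, 150 out from the pivot, on the bar's middle line.
- mark: Fixed dark steel pointed cone, 24 wide, 30 tall, on the deck 175 mm out from the pivot, in line with the notch to be used: the middle or the last one (it changes). Origin at the centre of its base. The other notches have only a flat disc, 20 wide and 4 high.
- mug: Bystander: white mug, 80 wide, 90 tall, origin at the base; not to be disturbed.
- soap: Bystander: yellow soap bottle, 66 wide, 180 tall, origin at the base; not to be disturbed.
- jar: Bystander: glass jar, 72 wide, 100 tall, origin at the base; not to be disturbed.

How it is judged (in metres and radians):
On the way, in this order (a step that is already met when the one before it is completed fails the run):
1. the mould is lifted, held by its box and not by its tail (height (world z) of tin above 0.025 m and distance between the grasp point and tin_tail above 0.045 m and contact force between the fingers and tin above 1 N), for 0.1 s.
2. the mould stands on the open front part of the bed, let go (x of tin in the frame of press between -0.21 and -0.045 m and y of tin in the frame of press between -0.05 and 0.05 m and z of tin in the frame of press between 0.008 and 0.018 m and linear speed of tin below 0.03 m/s and contact force between the fingers and tin below 0.1 N), for 0.2 s.
3. the mould is taken again by its tail (distance between the grasp point and tin_tail below 0.045 m and contact force between the fingers and tin above 1 N), for 0.05 s.
4. the mould is home against the back stop (x of tin in the frame of press above -0.003 m and y of tin in the frame of press between -0.012 and 0.012 m and z of tin in the frame of press between 0.008 and 0.018 m and angle between the x axis of tin and the x axis of press, either way round below 0.12 rad), for 0.2 s.
5. the lever lies down in the marked notch (horizontal distance between lever_nose and mark below 0.03 m and value of joint lever_lift below 0.05 rad), for 0.2 s.
At the end, for the whole second after the job is handed in: The mould lies flat on the bed, home within 8 mm of the back stop, and is at rest; the lever is fully down (lift under 0.05 rad) in the notch marked by the cone, its nose within 30 mm of the cone's centre, and at rest (all of step 4 and all of step 5 and linear speed of tin below 0.02 m/s and velocity of joint lever_swing between -0.1 and 0.1 rad/s); the robot touches nothing.
It fails at once if the mug was pushed or knocked over (moved over 30 mm) (distance of mug from where it was at the start of the episode above 0.03 m).
It fails at once if the soap was pushed or knocked over (moved over 30 mm) (distance of soap from where it was at the start of the episode above 0.03 m).
It fails at once if the jar was pushed or knocked over (moved over 30 mm) (distance of jar from where it was at the start of the episode above 0.03 m).
It also fails if it takes over 64 s, if anything falls off the work surface, if the arm or the gripper's body presses on something with over 40 N, if the wrist force passes 120 N, or if a joint passes its speed limit or range.

## Robot

A 6-joint arm with a two-finger parallel gripper is mounted at the origin on the work surface. World frame = base frame: x ahead of the robot, y to its left, z up, the work surface at z = 0. Lengths are in m, angles in degrees, forces in N, time in s.
With the tool pointing down it reaches from about 0.425 to 1.125 m from the base axis. Payload 14.9 kg.
Tool frame: the origin (TCP) lies at the very end of the fingers, on their centre line; the grasp point (between the pads) lies env.grasp_offset behind it (env.grasp_offset is the distance from the TCP to the grasp point, in m); z points along the fingers, y is the line along which they close (so a half turn about z gives the same grasp; the last joint's range is limited). The gripper opens to 91 mm and grips with 3 to 60 N. Pads are 32 mm wide; open, the fingers measure 118 mm over their backs; the gripper's body (76 mm by 178 mm) begins 60 mm behind the grasp point.
Start: joints at [71.144, 21.709, 99.362, -0, 58.929, -1.908], TCP at [0.204, 0.67, 0.214] pointing down, gripper open.
Joint ranges: [-158.91, 158.91], [-42.39, 125.64], [0.06, 152.35], [-60.88, 240.88], [17.5, 164.5], [-176.32, 176.32]. Speed limits (degrees/s): [108.29, 108.29, 136.94, 180, 180, 180].

## Interface

Orientations are given as a 3x3 rotation matrix whose columns are the frame's x, y, z axes.
In Python, from bench import env gives the robot as it stands. The module is installed in compiled form; this text tells all that it offers.
- The arm moves only by the tool step_arm, never from a script. Its argument "steps" is a list of rows, each a list of 4 numbers: the shift along the tool's x, y, z in units of 0.25 m (1.0 is 0.25 m), then the turn about the tool's z in units of 45 degrees (1.0 is 45 degrees). In form: [[tx, ty, tz, twist], ...]. A call has 1 to 8 rows; each row shifts and turns the commanded pose from where the row before left it, along the tool's axes as they then stand; what a row does not reach is not made up. A row lasts 1/12 s, in which the tool goes at most 41.7 mm and 7.16 degrees, less where a joint would pass 70% of its speed; a pose out of reach is approached as far as the arm can. A call with a number of a shift or a turn outside -1 to 1 is refused whole. A call with a gripper value outside its range is refused whole. "hand" is the opening, from 0 (shut) to 1 (fully open), set as the call begins (left out, the last holds). The fingers move at their own pace and stop on an object; "grip_force" is the grip in N (left out, the last holds). Time passes only in rows, so rows that do not move let the fingers close. It gives the time, the measured TCP pose, the force, the opening and the grip force at its end, in the units of the state.
- env.read_state(): the state, without advancing time (a new reading comes with each control period).
- env.get_image(name): name is "side" or "top" or "wrist"; returns the picture (384x512x3 uint8, red, green, blue); there is no depth.
- env.get_calibration(name): a dict with "fx", "fy", "cx", "cy" (pixels), "R" (3x3) and "t" (3): a world point X has camera coordinates R X + t. Camera axes: x right, y down, z forward; pixel columns grow to the right and rows downward; lengths in m; the calibration is good to about 2 mm. A picture is of the moment at which its call begins: read the wrist's pose just before it. get_calibration takes no time and is no camera call; for the wrist camera it gives the pose at the moment of the call.
- env.sign_off(): hands the job in; it is judged then, once.
The state is a dict: "time_s": time; "joints": joint angles; "joint_vel": joint speeds; "effort": joint torques, N m; "eef_pos": TCP position; "tool_rot": TCP orientation; "ft_force": force on the tool from outside, world axes, zero at the start; "ft_torque": the same for the moment, N m; "width": opening from 0.0 (shut) to 1.0 (fully open); "grasp_force": force on a finger pad.
Only numpy, scipy, OpenCV 4.12 (cv2) and the standard library are available. Lean on these libraries where they do the work, as an engineer would, in place of code of your own. Each camera call takes 0.05 s, during which the arm holds its last target. There are 200 camera calls.

## Working session

There is one attempt and no reset: what is moved stays moved. The work goes in short steps, Python scripts to look and compute and a tool call to move; the robot and the scene stay as the last step left them, time stands still between calls to the robot, and variables do not carry over. Pictures are saved under pics/ and viewed, at most 10 in all, crops included, and the job is handed in when it is done.

Besides the shell and the picture viewer there is one more tool, called after "Request:" as name([rows], argument=value, ...), one row to a line, values as JSON. step_arm: Moves the arm, as the interface text tells. Shifts and turns lie within -1 to 1; 1 stands for 0.25 m of shift or 45 degrees of turn. Its arguments: {"type":"object","properties":{"steps":{"type":"array","items":{"type":"array","items":{"type":"number"}}},"hand":{"type":"number"},"grip_force":{"type":"number"}},"required":["steps"]}

```bash
mkdir -p pics; python3 - <<'E'
from bench import env
import cv2,numpy as np
s=env.read_state();print(s['eef_pos'],s['tool_rot'],env.grasp_offset,s['time_s'])
for n in('side','top'):
    im=env.get_image(n);cv2.imwrite(f'pics/{n}0.png',im[...,::-1]);c=env.get_calibration(n);print(n,c)
    c
E
```

```text
[0.20394737 0.66922271 0.21327988] [[-9.56554042e-01  2.91554841e-01 -3.72203293e-04]
 [ 2.91555073e-01  9.56553498e-01 -1.02193344e-03]
 [ 5.80827210e-05 -1.08605232e-03 -9.99999409e-01]] 0.0188 0.0
side {'fx': 393.4848194255998, 'fy': 393.4848194255998, 'cx': 249.74684169882764, 'cy': 195.2364580221973, 'R': array([[ 0.78243373, -0.62248639, -0.01755402],
       [-0.36648966, -0.43750274, -0.82114352],
       [ 0.50347073,  0.64892376, -0.57045172]]), 't': array([-0.4611736 ,  0.30269159,  0.93839233])}
top {'fx': 352.4799308998981, 'fy': 352.4799308998981, 'cx': 257.6670780764485, 'cy': 191.9407283607773, 'R': array([[-0.01695465, -0.99980472,  0.01015149],
       [-0.99221171,  0.01557106, -0.12358589],
       [ 0.12340369, -0.01216778, -0.99228195]]), 't': array([4.32001209e-04, 5.91152892e-01, 1.01864623e+00])}
```

View pics/top0.png

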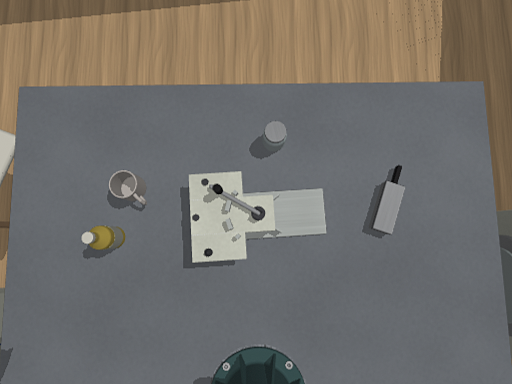

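View pics/side0.png

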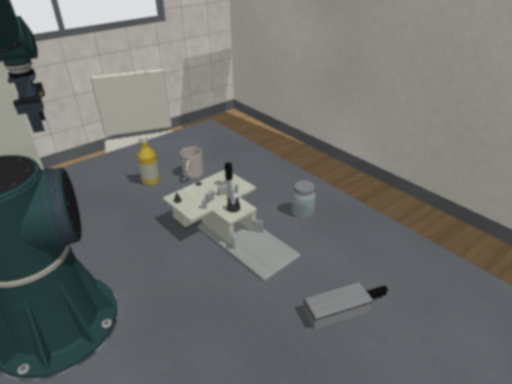

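The top view shows the mould at about (388,207) with its tail up at (397,173), the press deck at (190–245,172–262), the bed out to (325,235) and the lever knob at (217,189). In the side view a cone stands at (177,197), probably the last notch, which is (208,252) in the top view. Next I'll measure by masks.

```bash
cat > h.py <<'E'
import numpy as np,cv2
from bench import env
def ray(c,p):
    d=c['R'].T@np.array([(p[0]-c['cx'])/c['fx'],(p[1]-c['cy'])/c['fy'],1]);return -c['R'].T@c['t'],d/np.linalg.norm(d)
def onz(c,p,z):
    o,d=ray(c,p);return (o+d*(z-o[2])/d[2])
def tri(c1,p1,c2,p2):
    A=np.zeros((3,3));b=np.zeros(3);r=[]
    for c,p in((c1,p1),(c2,p2)):
        o,d=ray(c,p);M=np.eye(3)-np.outer(d,d);A+=M;b+=M@o;r.append((o,d))
    X=np.linalg.solve(A,b);return X,[float(np.linalg.norm(np.cross(X-o,d))) for o,d in r]
def proj(c,X):
    q=c['R']@np.asarray(X)+c['t'];return np.array([c['cx']+c['fx']*q[0]/q[2],c['cy']+c['fy']*q[1]/q[2]])
E
python3 - <<'E'
from h import *
np.set_printoptions(precision=4,suppress=True)
T=cv2.imread('pics/top0.png');S=cv2.imread('pics/side0.png')
def crop(im,x,y,w,h,k):return cv2.resize(im[y:y+h,x:x+w],None,fx=k,fy=k,interpolation=cv2.INTER_CUBIC)
a=crop(T,180,160,160,115,5);cv2.imwrite('pics/c1.png',a)
b=np.zeros((600,800,3),np.uint8)
p=crop(S,155,150,150,130,4)
q=crop(T,360,155,50,90,4);b[:520,:600]=p;b[:360,600:]=q
cv2.imwrite('pics/c2.png',b)
c=env.get_calibration('top')
for n,im,box in(('top',T,(360,155,50,90)),('side',S,(295,275,100,60))):
    x,y,w,h=box;g=im[y:y+h,x:x+w].astype(int)
    print(n,'px samples',g[h//2,w//2],g[2,2])
    m=(g.min(2)>115).astype(np.uint8)
    k,_=cv2.findContours(m,0,2);k=max(k,key=cv2.contourArea);r=cv2.minAreaRect(k);print(np.array(r[0])+[x,y],r[1:],(cv2.boxPoints(r)+[x,y]).tolist())
    if n=='top':
        for pt in cv2.boxPoints(r)+[x,y]:print(onz(c,pt,.045))
    m=(g.max(2)<40).astype(np.uint8);M=cv2.moments(m,True);print('tail',M['m10']/M['m00']+x,M['m01']/M['m00']+y,M['m00'])
E
```

```text
top px samples [146 144 143] [115 110 106]
[388.934  206.9811] ((19.64255714416504, 49.44979476928711), 15.94539737701416) [[372.69811725616455, 228.0565948486328], [386.2830238342285, 180.50943565368652], [405.1698112487793, 185.9056625366211], [391.584903717041, 233.45281982421875]]
[ 0.4777 -0.3457  0.045 ]
[ 0.6185 -0.3947  0.045 ]
[ 0.6013 -0.4503  0.045 ]
[ 0.461  -0.4005  0.045 ]
tail 396.0747663551402 174.07476635514018 107.0
side px samples [135 133 131] [104  99  95]
[338.2046 299.1548] ((21.77407455444336, 61.38499450683594), 72.6459732055664) [[305.6619300842285, 297.9181480407715], [364.25267791748047, 279.6085395812988], [370.7473449707031, 300.3914604187012], [312.1565933227539, 318.7010688781738]]
tail 377.7674418604651 291.7829457364341 129.0
```

View pics/c1.png

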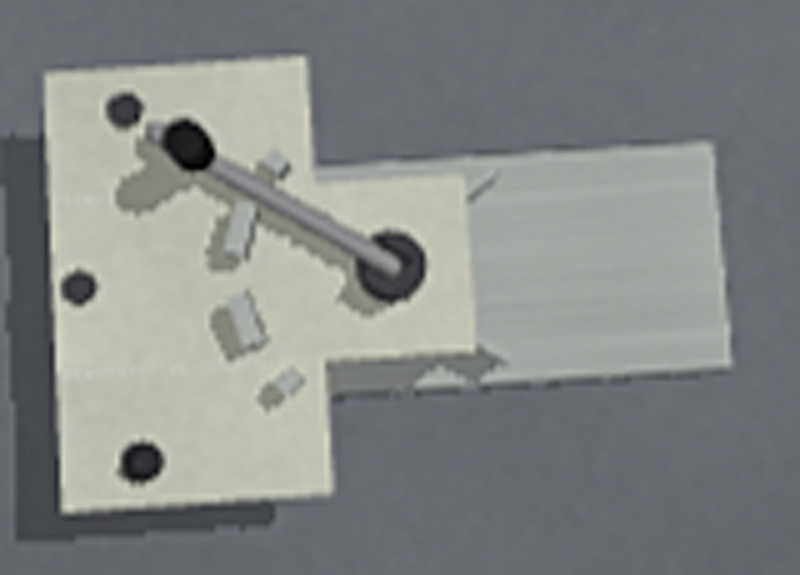

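View pics/c2.png

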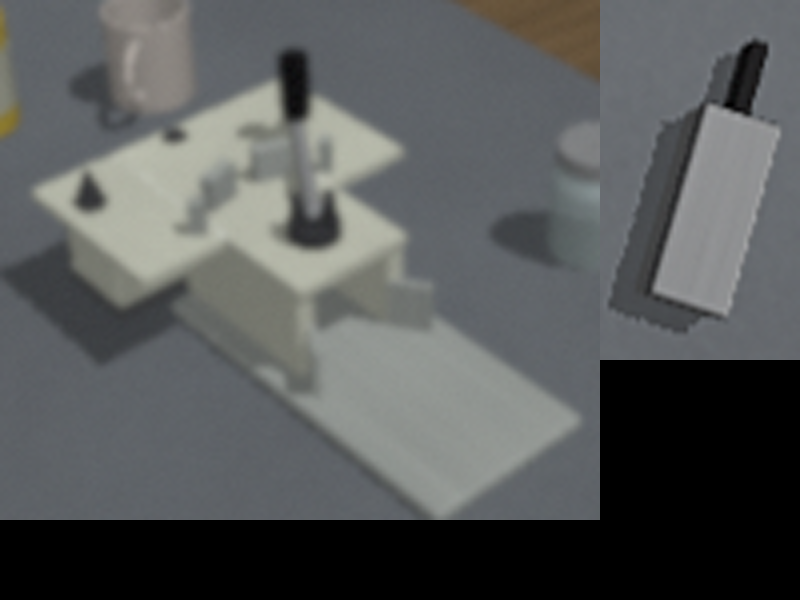

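The crops settle it. The cone is at c1 (142,462), so the target is the last notch, 1.2 rad. Deck corners in c1 are (44,72), (306,56), (333,493) and (62,512); bed corners are (713,142) and (731,366). In c2 the side-view bed corners are (580,418) and (440,517). Next I fit the press pose.

```bash
python3 - <<'E'
from h import *
np.set_printoptions(precision=4,suppress=True)
c=env.get_calibration('top');s=env.get_calibration('side')
P=lambda u,v:((u+.5)/5-.5+180,(v+.5)/5-.5+160)
Q=lambda u,v:((u+.5)/4-.5+155,(v+.5)/4-.5+150)
L=[((44,72),(180,-123),93),((306,56),(30,-123),93),((333,493),(30,123),93),((62,512),(180,123),93),((466,177),(-55,-50),93),((474,351),(-55,50),93),((713,142),(-215,-70),12),((731,366),(-215,70),12)]
W=np.array([onz(c,P(*a),z/1e3)[:2] for a,_,z in L]);M=np.array([b for _,b,_ in L])/1e3
a=M-M.mean(0);b=W-W.mean(0);th=np.arctan2((a[:,0]*b[:,1]-a[:,1]*b[:,0]).sum(),(a*b).sum())
R=np.array([[np.cos(th),-np.sin(th)],[np.sin(th),np.cos(th)]]);t=W.mean(0)-R@M.mean(0)
print('yaw',np.degrees(th),'t',t,'res mm\n',1e3*(W-M@R.T-t))
np.savez('press.npz',R=R,t=t,th=th)
print('bed corners tri',tri(c,P(713,142),s,Q(580,418)),tri(c,P(731,366),s,Q(440,517)))
print('deck corners tri',tri(c,P(474,351),s,Q(303,293)),tri(c,P(306,56),s,Q(405,153)), tri(c,P(62,512),s,Q(33,190)))
for n,p in dict(bed=(-.13,0),home=(.005,0),piv=(-.01,0),mark=(-.01+.175*np.cos(.6),.175*np.sin(.6)),mark0=(-.01+.175*np.cos(.6),-.175*np.sin(.6))).items(): print(n,R@p+t)
print('cone px',onz(c,P(142,462),.1))
print('knob top tri',tri(c,P(190,143),s,Q(293,55)),'expected',R@(np.array([-.01,0])+.125*np.array([np.cos(.6),-np.sin(.6)]))+t)
# tin two views: side top-face corners, tail
print('tail tri',tri(c,(396.07,174.07),s,(377.77,291.78)))
for z in(.03,.036):print(onz(c,(396.07,174.07),z))
S=cv2.imread('pics/side0.png')
for X in [(.4777,-.3457),(.6185,-.3947),(.6013,-.4503),(.461,-.4005)]: print(proj(s,(*X,.045)))
print('tin centre tri',tri(c,(388.93,206.98),s,(338.2,299.15)))
E
```

```text
yaw 92.74135389009125 t [0.5239 0.0027] res mm
 [[ 0.4378 -0.7484]
 [ 0.2617 -0.0297]
 [ 0.212  -0.4867]
 [-0.3088 -0.689 ]
 [-1.8093 -1.4122]
 [ 0.0512  1.0752]
 [-0.872   0.5445]
 [ 2.0274  1.7463]]
bed corners tri (array([ 0.6031, -0.2082,  0.0098]), [0.0005483984556268766, 0.0005483984556271708]) (array([ 0.4671, -0.215 ,  0.008 ]), [0.0009514886746505607, 0.0009514886746504489])
deck corners tri (array([ 0.4778, -0.0544,  0.0907]), [0.0013263757659776787, 0.001326375765977717]) (array([0.6467, 0.0387, 0.0876]), [0.0001011514523836451, 0.00010115145238340571]) (array([0.3927, 0.1757, 0.0928]), [0.0006155984097224605, 0.0006155984097224704])
bed [ 0.5301 -0.1271]
home [0.5237 0.0077]
piv [ 0.5244 -0.0073]
mark [0.4188 0.1323]
mark0 [0.6162 0.1417]
cone px [0.4189 0.131  0.1   ]
knob top tri (array([0.5853, 0.0966, 0.1739]), [0.00013509419982723003, 0.0001350941998270666]) expected [0.59   0.0992]
tail tri (array([ 0.6426, -0.4352,  0.0246]), [0.001993200920781989, 0.001993200920781849])
[ 0.6401 -0.4316  0.03  ]
[ 0.6391 -0.4291  0.036 ]
[303.544  297.7117]
[358.5528 281.3117]
[372.8405 298.5367]
[315.575  316.1854]
tin centre tri (array([ 0.5393, -0.3988,  0.0422]), [0.00011823874137182678, 0.00011823874137166098])
```

Request:
step_arm([
  [-0.13,-0.06,-0.06,0],
  [-0.13,-0.06,-0.06,0],
  [-0.13,-0.06,-0.06,0],
  [-0.13,-0.06,-0.06,0],
  [-0.13,-0.06,-0.06,0],
  [-0.13,-0.06,-0.06,0],
  [-0.13,-0.06,-0.06,0],
  [-0.13,-0.06,-0.06,0],
], hand=1, grip_force=40)

```text
time_s: 0.77
eef_pos: [0.4187, 0.4775, 0.3345]
tool_rot: [[-0.957, 0.291, -0.0], [0.291, 0.957, -0.0], [0.0, -0.0, -1.0]]
ft_force: [1.0, 0.7, 0.2]
width: 1.0
grasp_force: 0.0
```

Request:
step_arm([
  [-0.062,-0.134,0,0],
  [-0.062,-0.134,0,0],
  [-0.062,-0.134,0,0],
  [-0.062,-0.134,0,0],
  [-0.062,-0.134,0,0],
  [-0.062,-0.134,0,0],
  [-0.062,-0.134,0,0],
  [-0.062,-0.134,0,0],
])

```text
time_s: 1.43
eef_pos: [0.4579, 0.1848, 0.3338]
tool_rot: [[-0.957, 0.291, -0.0], [0.291, 0.957, -0.0], [0.0, -0.0, -1.0]]
ft_force: [1.2, -0.4, 0.8]
width: 0.996
grasp_force: 0.0
```

Request:
step_arm([
  [-0.062,-0.134,0,0],
  [-0.062,-0.134,0,0],
  [-0.062,-0.134,0,0],
  [-0.062,-0.134,0,0],
  [-0.062,-0.134,0,0],
  [-0.062,-0.134,0,0],
  [-0.062,-0.134,0,0],
  [-0.062,-0.134,0,0],
])

```text
time_s: 2.1
eef_pos: [0.4985, -0.1079, 0.3339]
tool_rot: [[-0.957, 0.292, 0.0], [0.292, 0.957, 0.0], [-0.0, 0.0, -1.0]]
ft_force: [1.3, 0.4, -0.1]
width: 0.998
grasp_force: 0.0
```

Request:
step_arm([
  [-0.062,-0.134,0.03,0.05],
  [-0.062,-0.134,0.03,0],
  [-0.062,-0.134,0.03,0],
  [-0.062,-0.134,0.03,0],
  [-0.062,-0.134,0.03,0],
  [-0.062,-0.134,0.03,0],
  [-0.062,-0.134,0.03,0],
  [-0.062,-0.134,0.03,0],
  [0,0,0,0],
])

```text
schema error: expected 1 to 8 rows
```

Request:
step_arm([
  [-0.062,-0.134,0.03,0.05],
  [-0.062,-0.134,0.03,0],
  [-0.062,-0.134,0.03,0],
  [-0.062,-0.134,0.03,0],
  [-0.062,-0.134,0.03,0],
  [-0.062,-0.134,0.03,0],
  [-0.062,-0.134,0.03,0],
  [-0.062,-0.134,0.03,0],
])

```text
time_s: 2.77
eef_pos: [0.5289, -0.4015, 0.2732]
tool_rot: [[-0.944, 0.329, -0.0], [0.329, 0.944, 0.0], [0.0, 0.0, -1.0]]
ft_force: [0.6, 0.3, -0.1]
width: 1.0
grasp_force: 0.0
```

```bash
cat > go.py <<'E'
import sys
from h import *
# total tool-frame shift (units) and twist from the present pose to x y z [yaw of tool x]; frame= after twist
def go(x,y,z,yaw=None):
    s=env.read_state();R=np.array(s['tool_rot']);cy=np.degrees(np.arctan2(R[1,0],R[0,0]))
    d=np.array([x,y,z])-s['eef_pos']
    tw=0 if yaw is None else (cy-yaw+180)%360-180
    a=np.radians(cy-tw);R2=np.array([[np.cos(a),np.sin(a),0],[np.sin(a),-np.cos(a),0],[0,0,-1]])
    print('pos',s['eef_pos'].round(4),'yaw',cy.round(2),'twist u',round(tw/45,4),'shift(before twist)',(R.T@d/.25).round(3),'shift(after twist)',(R2.T@d/.25).round(3),'rows',np.linalg.norm(d)/.0417,abs(tw)/7.16)
if __name__=='__main__': go(*map(float,sys.argv[1:]))
E
python3 go.py .5395 -.398 .010 160.6
```

```text
pos [ 0.5289 -0.4015  0.2732] yaw 160.79 twist u 0.0042 shift(before twist) [-0.036  0.027  1.053] shift(after twist) [-0.036  0.027  1.053] rows 6.316635982313342 0.026684051603310298
```

Request:
step_arm([
  [-0.018,0.014,0.1,0],
  [-0.018,0.014,0.15,0],
  [0,0,0.15,0],
  [0,0,0.15,0],
  [0,0,0.15,0],
  [0,0,0.15,0],
  [0,0,0.12,0],
  [0,0,0.08,0],
])

```text
time_s: 3.43
eef_pos: [0.5384, -0.3948, 0.0077]
tool_rot: [[-0.944, 0.329, -0.003], [0.329, 0.944, 0.002], [0.004, 0.001, -1.0]]
ft_force: [-0.0, -0.4, -0.3]
width: 1.003
grasp_force: 0.0
```

Request:
step_arm([
  [0,0,0,0],
  [0,0,0,0],
  [0,0,0,0],
  [0,0,0,0],
  [0,0,0,0],
  [0,0,0,0],
  [0,0,0,0],
  [0,0,0,0],
], hand=0)

```text
time_s: 4.1
eef_pos: [0.5409, -0.397, 0.0133]
tool_rot: [[-0.944, 0.329, 0.002], [0.329, 0.944, -0.002], [-0.003, -0.001, -1.0]]
ft_force: [-2.6, -1.2, 7.7]
width: 0.655
grasp_force: 40.0
```

Request:
step_arm([
  [0,0,-0.04,0],
  [0,0,-0.08,0],
  [0,0,-0.08,0],
  [0,0,-0.08,0],
  [0,0,-0.08,0],
  [0,0,-0.04,0],
  [0,0,0,0],
  [0,0,0,0],
])

```text
time_s: 4.77
eef_pos: [0.5399, -0.3959, 0.1116]
tool_rot: [[-0.944, 0.329, 0.0], [0.329, 0.944, -0.0], [-0.0, -0.0, -1.0]]
ft_force: [0.6, -0.9, -5.2]
width: 0.658
grasp_force: 40.0
```

```bash
python3 go.py .5301 -.132 .15 92.74
```

```text
pos [ 0.5399 -0.3959  0.1116] yaw 160.8 twist u 1.5125 shift(before twist) [ 0.384  0.984 -0.154] shift(after twist) [ 1.056  0.011 -0.154] rows 6.399838479289217 9.506224734099593
```

Request:
step_arm([
  [0,0,0,0.07],
  [0,0,0,0.14],
  [0,0,0,0.15],
  [0,0,0,0.15],
  [0,0,0,0.15],
  [0,0,0,0.15],
  [0,0,0,0.15],
  [0,0,0,0.15],
])

```text
time_s: 5.43
eef_pos: [0.5391, -0.3954, 0.1096]
tool_rot: [[-0.351, 0.937, -0.002], [0.937, 0.351, 0.002], [0.002, -0.001, -1.0]]
ft_force: [0.2, 0.5, -4.2]
width: 0.655
grasp_force: 40.0
```

Request:
step_arm([
  [0,0,0,0.15],
  [0,0,0,0.14],
  [0,0,0,0.11],
  [0.1,0,0,0],
  [0.15,0,0,0],
  [0.15,0,0,0],
  [0.15,0,0,0],
  [0.15,0,0,0],
])

```text
time_s: 6.1
eef_pos: [0.5299, -0.2193, 0.1099]
tool_rot: [[-0.049, 0.999, -0.002], [0.999, 0.049, 0.001], [0.001, -0.002, -1.0]]
ft_force: [0.5, -0.1, -4.2]
width: 0.66
grasp_force: 40.0
```

Request:
step_arm([
  [0.15,0,0,0],
  [0.12,0,0,0],
  [0.05,0,0,0],
  [0,0,0,0],
  [0,0,0,0],
  [0,0,0,0],
  [0,0,0,0],
  [0,0,0,0],
])

```text
time_s: 6.77
eef_pos: [0.5273, -0.1422, 0.1112]
tool_rot: [[-0.049, 0.999, -0.0], [0.999, 0.049, 0.0], [0.0, -0.0, -1.0]]
ft_force: [0.6, 0.4, -4.1]
width: 0.659
grasp_force: 40.0
```

```bash
python3 go.py .5301 -.132 .04 92.74; python3 - <<'E'
from h import *
for n in('top','wrist'):
    im=env.get_image(n)[...,::-1];cv2.imwrite(f'pics/{n}1.png',im)
a=cv2.imread('pics/top1.png')[130:290,170:350];b=cv2.imread('pics/wrist1.png')
cv2.imwrite('pics/v1.png',np.hstack([cv2.resize(a,(400,356)),cv2.resize(b,(400,356))]))
E
```

```text
pos [ 0.5273 -0.1422  0.1112] yaw 92.79 twist u 0.001 shift(before twist) [0.04  0.013 0.285] shift(after twist) [0.04  0.013 0.285] rows 1.726766088751116 0.006344683005882666
```

View pics/v1.png

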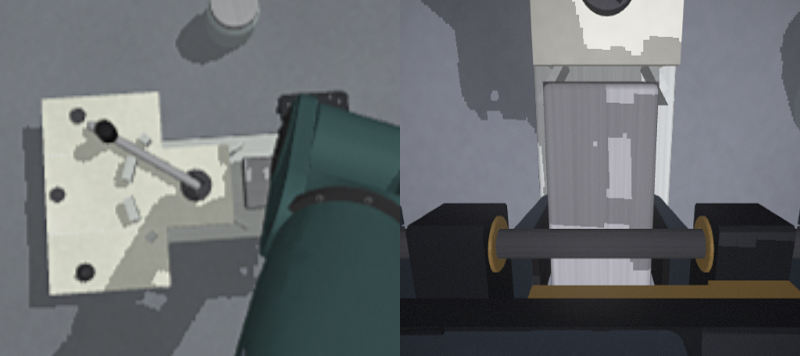

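The wrist picture shows the box front at (545–660,82), square to the bed and centred between the cheeks. I'll lower it now.

Request:
step_arm([
  [0.02,0.006,0.06,0],
  [0.02,0.006,0.1,0],
  [0,0,0.08,0],
  [0,0,0.05,0],
  [0,0,0.02,0],
  [0,0,0,0],
  [0,0,0,0],
  [0,0,0,0],
])

```text
time_s: 7.53
eef_pos: [0.5306, -0.1316, 0.035]
tool_rot: [[-0.05, 0.999, 0.001], [0.999, 0.05, -0.0], [-0.001, 0.001, -1.0]]
ft_force: [0.8, 0.1, -5.0]
width: 0.653
grasp_force: 40.0
```

Request:
step_arm([
  [0,0,0.008,0],
  [0,0,0.008,0],
  [0,0,0,0],
  [0,0,0,0],
])

```text
time_s: 7.87
eef_pos: [0.5298, -0.1312, 0.0301]
tool_rot: [[-0.05, 0.999, 0.0], [0.999, 0.05, -0.0], [-0.0, 0.0, -1.0]]
ft_force: [0.9, -0.1, -4.6]
width: 0.656
grasp_force: 40.0
```

Request:
step_arm([
  [0,0,0.01,0],
  [0,0,0.006,0],
  [0,0,0,0],
  [0,0,0,0],
])

```text
time_s: 8.2
eef_pos: [0.5297, -0.1312, 0.0258]
tool_rot: [[-0.05, 0.999, -0.0], [0.999, 0.05, 0.0], [0.0, -0.0, -1.0]]
ft_force: [-0.7, 0.2, -5.0]
width: 0.656
grasp_force: 40.0
```

Request:
step_arm([
  [0,0,0.008,0],
  [0,0,0,0],
  [0,0,0,0],
])

```text
time_s: 8.45
eef_pos: [0.5299, -0.1312, 0.025]
tool_rot: [[-0.05, 0.999, -0.001], [0.999, 0.05, 0.0], [0.0, -0.001, -1.0]]
ft_force: [-7.4, 2.5, 21.1]
width: 0.654
grasp_force: 40.0
```

Request:
step_arm([
  [0,0,-0.004,0],
  [0,0,0,0],
  [0,0,0,0],
  [0,0,0,0],
  [0,0,0,0],
  [0,0,0,0],
  [0,0,0,0],
], hand=1)

```text
time_s: 9.03
eef_pos: [0.5298, -0.1312, 0.0249]
tool_rot: [[-0.05, 0.999, -0.0], [0.999, 0.05, 0.0], [0.0, -0.0, -1.0]]
ft_force: [-0.5, -0.3, -0.7]
width: 0.996
grasp_force: 0.0
```

Request:
step_arm([
  [0,0,-0.06,0],
  [0,0,-0.12,0],
  [0,0,-0.15,0],
  [-0.1,0,-0.1,0],
  [-0.15,0,0,0],
  [-0.15,0,0,0],
  [-0.15,0,0,0],
  [-0.15,0,0,0],
])

```text
time_s: 9.7
eef_pos: [0.5384, -0.3078, 0.1327]
tool_rot: [[-0.05, 0.999, 0.0], [0.999, 0.05, -0.0], [-0.0, 0.0, -1.0]]
ft_force: [0.9, 0.4, -0.6]
width: 0.998
grasp_force: 0.0
```

Request:
step_arm([
  [-0.12,0,0,0],
  [-0.04,0,0,0],
  [0,0,0,0],
  [0,0,0,0],
  [0,0,0,0],
])

```text
time_s: 10.12
eef_pos: [0.5403, -0.3446, 0.1321]
tool_rot: [[-0.05, 0.999, -0.001], [0.999, 0.05, 0.001], [0.001, -0.001, -1.0]]
ft_force: [-0.0, 1.2, 0.4]
width: 0.996
grasp_force: 0.0
```

```bash
python3 - <<'E'
from h import *
for n in('top','wrist'):
    im=env.get_image(n)[...,::-1];cv2.imwrite(f'pics/{n}2.png',im)
a=cv2.imread('pics/top2.png')[150:270,240:400];b=cv2.imread('pics/wrist2.png')
cv2.imwrite('pics/v2.png',np.hstack([cv2.resize(a,(400,300)),cv2.resize(b,(400,300))]))
print(env.get_calibration('wrist'),env.read_state()['eef_pos'])
E
```

```text
{'fx': 335.4549026244515, 'fy': 335.4549026244515, 'cx': 256.7752734181228, 'cy': 195.1547400465429, 'R': array([[ 0.99859833,  0.05291634, -0.00110849],
       [ 0.05168816, -0.97048677,  0.23554992],
       [ 0.01138867, -0.23527706, -0.97186162]]), 't': array([-0.52116696, -0.36940558,  0.22271761])} [ 0.54047014 -0.34457206  0.13238438]
```

View pics/v2.png

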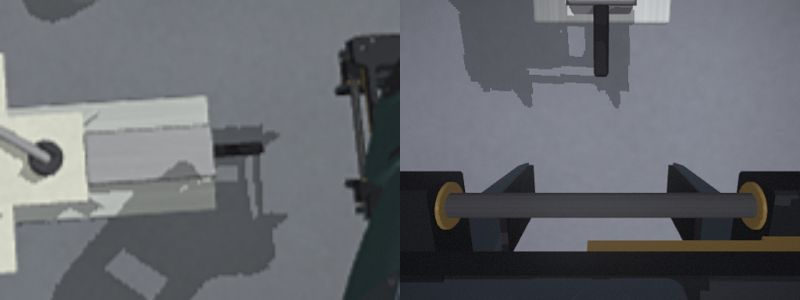

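The mould is flat on the bed with its front at the head edge, and the tail is near crop (237,149), clear of the jaws. I'll measure the tail in both views.

```bash
python3 - <<'E'
from h import *
np.set_printoptions(precision=4,suppress=True)
T=cv2.imread('pics/top2.png');W=cv2.imread('pics/wrist2.png');c=env.get_calibration('top');w=env.get_calibration('wrist')
e={}
for n,im,(x,y,ww,h),cal in(('t',T,(322,202,28,14),c),('w',W,(240,5,35,100),w)):
    g=im[y:y+h,x:x+ww].max(2);m=(g<38).astype(np.uint8)
    k=max(cv2.findContours(m,0,2)[0],key=cv2.contourArea);k=k[:,0]+[x,y];M=cv2.moments(k);print(n,k.min(0),k.max(0),M['m10']/M['m00'],M['m01']/M['m00'])
    e[n]=k
# far end-tip middle
tx=e['t'][:,0].max()+.5; pt=(tx,e['t'][e['t'][:,0]>tx-3][:,1].mean())
wy=e['w'][:,1].max()+.5; pw=(e['w'][e['w'][:,1]>wy-5][:,0].mean(),wy)
print('tip',pt,pw,tri(c,pt,w,pw),onz(c,pt,.048),onz(w,pw,.048))
P=np.load('press.npz');R,t=P['R'],P['t']
for X in(onz(c,pt,.048),onz(w,pw,.048)):
  print('tip in press',R.T@(X[:2]-t))
E
python3 go.py .535 -.248 .022 92.74
```

```text
t [326 208] [344 212] 334.8666666666666 209.55
w [248   7] [266  96] 258.53932214544255 42.1069430733794
tip (np.float64(344.5), np.float64(209.4)) (np.float64(264.42857142857144), np.float64(96.5)) (array([ 0.5381, -0.2661,  0.039 ]), [0.003762446337931236, 0.00376244633793127]) [ 0.5337 -0.2644  0.048 ] [ 0.5416 -0.266   0.048 ]
tip in press [-0.2673  0.003 ]
tip in press [-0.2692 -0.0049]
pos [ 0.5405 -0.3446  0.1324] yaw 92.92 twist u 0.004 shift(before twist) [ 0.387 -0.002  0.442] shift(after twist) [ 0.387 -0.003  0.442] rows 3.519612307808238 0.024888772847650252
```

Request:
step_arm([
  [0.1,-0.003,0,0.004],
  [0.15,0,0,0],
  [0.1,0,0.06,0],
  [0.04,0,0.12,0],
  [0,0,0.14,0],
  [0,0,0.09,0],
  [0,0,0.03,0],
  [0,0,0,0],
])

```text
time_s: 10.88
eef_pos: [0.5341, -0.2473, 0.021]
tool_rot: [[-0.047, 0.999, -0.003], [0.999, 0.047, 0.001], [0.002, -0.003, -1.0]]
ft_force: [0.8, -0.5, 0.2]
width: 1.002
grasp_force: 0.0
```

```bash
python3 go.py .536 -.247 .020 92.74
```

```text
pos [ 0.5341 -0.2473  0.021 ] yaw 92.72 twist u -0.0004 shift(before twist) [0.001 0.008 0.004] shift(after twist) [0.001 0.008 0.004] rows 0.05140941874819023 0.0025637729309644784
```

Request:
step_arm([
  [0,0.004,0,0],
  [0,0,0,0],
  [0,0,0,0],
  [0,0,0,0],
  [0,0,0,0],
  [0,0,0,0],
  [0,0,0,0],
  [0,0,0,0],
], hand=0, grip_force=30)

```text
time_s: 11.55
eef_pos: [0.5361, -0.2486, 0.0226]
tool_rot: [[-0.047, 0.999, 0.0], [0.999, 0.047, -0.0], [-0.0, 0.0, -1.0]]
ft_force: [0.1, -0.0, 0.1]
width: 0.442
grasp_force: 0.0
```

Request:
step_arm([
  [0,0,0,0],
  [0,0,0,0],
  [0,0,0,0],
  [0,0,0,0],
])

```text
time_s: 11.88
eef_pos: [0.5361, -0.2485, 0.0224]
tool_rot: [[-0.047, 0.999, -0.0], [0.999, 0.047, 0.0], [0.0, -0.0, -1.0]]
ft_force: [-1.8, -0.6, 0.6]
width: 0.151
grasp_force: 1.2
```

```bash
python3 go.py .5290 -.1089 .020 92.74
```

```text
pos [ 0.5361 -0.2485  0.0224] yaw 92.67 twist u -0.0015 shift(before twist) [ 0.559 -0.002  0.01 ] shift(after twist) [ 0.559 -0.002  0.01 ] rows 3.3532406654640603 0.009618496822068466
```

Gripped at width 0.151 (14 mm). I let the force build, then slide in.

Request:
step_arm([
  [0,0,0,0],
  [0,0,0,0],
  [0,0,0,0],
])

```text
time_s: 12.13
eef_pos: [0.536, -0.2485, 0.0224]
tool_rot: [[-0.047, 0.999, -0.0], [0.999, 0.047, 0.0], [0.0, -0.0, -1.0]]
ft_force: [-0.9, -0.1, 0.2]
width: 0.151
grasp_force: 30.0
```

Request:
step_arm([
  [0.02,0,0,0],
  [0.04,0,0,0],
  [0.05,0,0,0],
  [0.05,0,0,0],
  [0.04,0,0,0],
  [0.04,0,0,0],
  [0.02,0,0,0],
  [0,0,0,0],
])

```text
time_s: 12.8
eef_pos: [0.5329, -0.1821, 0.0224]
tool_rot: [[-0.048, 0.999, -0.001], [0.999, 0.048, 0.001], [0.001, -0.001, -1.0]]
ft_force: [0.1, 2.8, -1.3]
width: 0.151
grasp_force: 30.0
```

Request:
step_arm([
  [0.02,0,0,0],
  [0.04,0,0,0],
  [0.05,0,0,0],
  [0.05,0,0,0],
  [0.04,0,0,0],
  [0.02,0,0,0],
  [0,0,0,0],
  [0,0,0,0],
])

```text
time_s: 13.47
eef_pos: [0.5304, -0.1281, 0.0224]
tool_rot: [[-0.047, 0.999, -0.0], [0.999, 0.047, 0.0], [0.0, -0.0, -1.0]]
ft_force: [-0.1, 2.5, -0.7]
width: 0.154
grasp_force: 30.0
```

```bash
python3 go.py .5290 -.1089 .022 92.74
```

```text
pos [ 0.5304 -0.1281  0.0224] yaw 92.71 twist u -0.0006 shift(before twist) [ 0.077 -0.002  0.002] shift(after twist) [ 0.077 -0.002  0.002] rows 0.46081923735860875 0.0038823043290670298
```

Request:
step_arm([
  [0.02,0,0,0],
  [0.02,0,0,0],
  [0.02,0,0,0],
  [0.005,0,0,0],
  [0,0,0,0],
  [0,0,0,0],
])

```text
time_s: 13.97
eef_pos: [0.5297, -0.1122, 0.0224]
tool_rot: [[-0.047, 0.999, -0.0], [0.999, 0.047, 0.0], [0.0, -0.0, -1.0]]
ft_force: [0.2, 2.6, -1.5]
width: 0.153
grasp_force: 30.0
```

Request:
step_arm([
  [0.006,0,0,0],
  [0.006,0,0,0],
  [0,0,0,0],
  [0,0,0,0],
])

```text
time_s: 14.3
eef_pos: [0.5302, -0.1109, 0.0227]
tool_rot: [[-0.048, 0.999, 0.001], [0.999, 0.048, -0.002], [-0.002, 0.001, -1.0]]
ft_force: [-0.4, -19.0, -2.7]
width: 0.158
grasp_force: 30.0
```

Contact reached at 19 N, at the position predicted for home. I hold briefly, release, and go up.

Request:
step_arm([
  [0,0,0,0],
  [0,0,0,0],
  [0,0,0,0],
])

```text
time_s: 14.55
eef_pos: [0.5302, -0.1109, 0.0227]
tool_rot: [[-0.047, 0.999, 0.001], [0.999, 0.047, -0.002], [-0.002, 0.001, -1.0]]
ft_force: [-1.0, -18.1, -2.2]
width: 0.151
grasp_force: 30.0
```

Request:
step_arm([
  [0,0,0,0],
  [0,0,0,0],
  [0,0,0,0],
  [0,0,0,0],
  [0,0,0,0],
  [0,0,0,0],
], hand=1)

```text
time_s: 15.05
eef_pos: [0.5296, -0.1093, 0.0224]
tool_rot: [[-0.047, 0.999, -0.0], [0.999, 0.047, 0.0], [0.0, -0.0, -1.0]]
ft_force: [-1.0, 0.0, 0.1]
width: 0.561
grasp_force: 0.0
```

Request:
step_arm([
  [-0.02,0,-0.03,0],
  [-0.04,0,-0.1,0],
  [0,0,-0.15,0],
  [0,0,-0.15,0],
  [0,0,-0.15,0],
  [0,0,-0.15,0],
  [0,0,-0.15,0],
  [0,0,-0.08,0],
])

```text
time_s: 15.72
eef_pos: [0.5313, -0.125, 0.2676]
tool_rot: [[-0.047, 0.999, 0.005], [0.999, 0.047, -0.001], [-0.002, 0.005, -1.0]]
ft_force: [0.4, 0.5, 1.3]
width: 1.0
grasp_force: 0.0
```

Request:
step_arm([
  [0,0,0,0.15],
  [0,0,0,0.15],
  [0,0,0,0.15],
  [0,0,0,0.15],
  [0,0,0,0.15],
  [0,0,0,0],
  [0,0,0,0],
])

```text
time_s: 16.3
eef_pos: [0.5302, -0.1246, 0.2628]
tool_rot: [[0.513, 0.858, 0.0], [0.858, -0.513, -0.0], [0.0, 0.0, -1.0]]
ft_force: [-0.3, 0.8, 0.4]
width: 1.002
grasp_force: 0.0
```

```bash
python3 go.py .588 .098 .134 58.4; python3 - <<'E'
from h import *
for n in('top','wrist'):
    im=env.get_image(n)[...,::-1];cv2.imwrite(f'pics/{n}3.png',im)
a=cv2.imread('pics/top3.png')[150:270,180:340];b=cv2.imread('pics/wrist3.png')
cv2.imwrite('pics/v3.png',np.hstack([cv2.resize(a,(400,300)),cv2.resize(b,(400,300))]))
E
```

```text
pos [ 0.5302 -0.1246  0.2628] yaw 59.13 twist u 0.0163 shift(before twist) [ 0.883 -0.259  0.515] shift(after twist) [ 0.879 -0.27   0.515] rows 6.321518676031515 0.10250873909221167
```

View pics/v3.png

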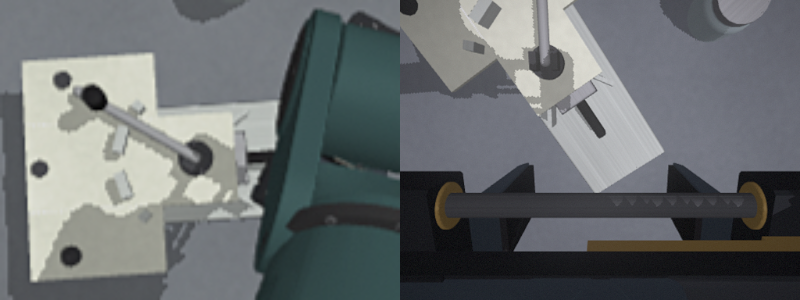

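The pictures show the mould's back edge just outside the head, with the tail on the bed's centre line and the lever still in the starting notch. I go above the knob and down.

Request:
step_arm([
  [0.08,-0.026,0,0.016],
  [0.14,-0.042,0,0],
  [0.15,-0.046,0,0],
  [0.15,-0.046,0,0],
  [0.15,-0.046,0,0],
  [0.14,-0.042,0,0],
  [0.07,-0.022,0,0],
  [0,0,0.04,0],
])

```text
time_s: 17.07
eef_pos: [0.5902, 0.1015, 0.254]
tool_rot: [[0.522, 0.853, 0.003], [0.853, -0.522, 0.001], [0.002, 0.002, -1.0]]
ft_force: [0.7, -0.3, -0.0]
width: 1.0
grasp_force: 0.0
```

Request:
step_arm([
  [0,0,0.1,0],
  [0,0,0.12,0],
  [0,0,0.12,0],
  [0,0,0.09,0],
  [0,0,0.045,0],
  [0,0,0,0],
  [0,0,0,0],
  [0,0,0,0],
])

```text
time_s: 17.73
eef_pos: [0.5896, 0.0981, 0.1352]
tool_rot: [[0.527, 0.85, 0.002], [0.85, -0.527, 0.0], [0.001, 0.001, -1.0]]
ft_force: [0.3, 0.6, -0.0]
width: 0.996
grasp_force: 0.0
```

```bash
python3 go.py .588 .098 .134 58.4; python3 - <<'E'
from h import *
for n in('top','wrist'):
    im=env.get_image(n)[...,::-1];cv2.imwrite(f'pics/{n}4.png',im)
a=cv2.imread('pics/top4.png')[150:270,180:340];b=cv2.imread('pics/wrist4.png')
cv2.imwrite('pics/v4.png',np.hstack([cv2.resize(a,(400,300)),cv2.resize(b,(400,300))]))
E
```

```text
pos [0.5896 0.0981 0.1352] yaw 58.23 twist u -0.0038 shift(before twist) [-0.004 -0.005  0.005] shift(after twist) [-0.004 -0.005  0.005] rows 0.04655396652800236 0.02373967502744334
```

View pics/v4.png

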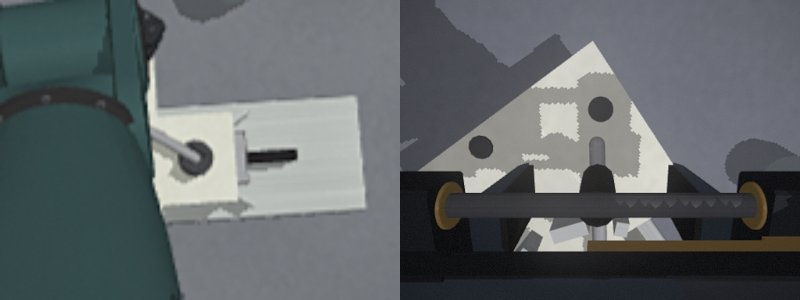

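The wrist view shows the knob at (598,185) centred between the fingers, with the bar in line with the tool's x axis. The top view shows the mould straight, with its tail on the centre line. I close the fingers.

Request:
step_arm([
  [0,0,0,0],
  [0,0,0,0],
  [0,0,0,0],
  [0,0,0,0],
  [0,0,0,0],
  [0,0,0,0],
  [0,0,0,0],
  [0,0,0,0],
], hand=0, grip_force=20)

```text
time_s: 18.5
eef_pos: [0.5886, 0.0982, 0.1336]
tool_rot: [[0.527, 0.85, -0.0], [0.85, -0.527, -0.0], [-0.0, -0.0, -1.0]]
ft_force: [0.2, -0.4, 0.4]
width: 0.451
grasp_force: 0.0
```

Request:
step_arm([
  [0,0,0,0],
  [0,0,0,0],
  [0,0,0,0],
  [0,0,0,0],
  [0,0,0,0],
])

```text
time_s: 18.92
eef_pos: [0.5886, 0.0982, 0.1337]
tool_rot: [[0.527, 0.85, -0.0], [0.85, -0.527, 0.0], [-0.0, -0.0, -1.0]]
ft_force: [-0.7, 1.0, -0.7]
width: 0.256
grasp_force: 20.0
```

Request:
step_arm([
  [-0.003,0,-0.01,0],
  [-0.005,0,-0.02,0],
  [-0.008,0,-0.02,0],
  [-0.01,0,-0.02,0],
  [-0.011,0,-0.02,0],
  [-0.013,0,-0.025,0],
  [-0.014,0,-0.025,0],
  [0,0,0,0],
])

```text
time_s: 19.58
eef_pos: [0.5796, 0.0837, 0.1697]
tool_rot: [[0.527, 0.85, -0.0], [0.85, -0.527, -0.001], [-0.001, 0.0, -1.0]]
ft_force: [-1.7, -2.6, -5.0]
width: 0.259
grasp_force: 20.0
```

```bash
python3 go.py .588 .098 .134 58.4
```

```text
pos [0.5796 0.0837 0.1697] yaw 58.2 twist u -0.0045 shift(before twist) [ 0.066 -0.002  0.143] shift(after twist) [ 0.066 -0.001  0.143] rows 0.944030498428389 0.0284215471913674
```

Request:
step_arm([
  [-0.002,-0.026,0,-0.077],
  [-0.003,-0.051,0,-0.153],
  [-0.003,-0.051,0,-0.153],
  [0,0,0,0],
])

```text
time_s: 19.92
eef_pos: [0.5488, 0.0969, 0.1688]
tool_rot: [[0.244, 0.97, -0.001], [0.97, -0.244, -0.001], [-0.001, -0.001, -1.0]]
ft_force: [-0.9, -7.4, -5.3]
width: 0.258
grasp_force: 20.0
```

```bash
cat > arc.py <<'E'
from h import *
s=env.read_state();p=np.array(s['eef_pos']);d=p[:2]-[.5244,-.0073];R=np.array(s['tool_rot'])
print('r',np.hypot(*d),'ang',np.degrees(np.arctan2(d[1],d[0])),'yaw',np.degrees(np.arctan2(R[1,0],R[0,0])),'z',p[2],s['ft_force'])
E
python3 arc.py
```

```text
r 0.1069835774940075 ang 76.8245341922159 yaw 75.90171197860559 z 0.16883606630553094 [-0.85979446 -7.42527579 -5.27495724]
```

Request:
step_arm([
  [-0.003,-0.051,0,-0.153],
  [-0.003,-0.051,0,-0.153],
  [-0.003,-0.051,0,-0.153],
  [-0.003,-0.051,0,-0.153],
  [-0.003,-0.051,0,-0.153],
  [-0.003,-0.051,0,-0.153],
  [-0.002,-0.045,0,-0.15],
  [0,0,0,0],
])

```text
time_s: 20.58
eef_pos: [0.4654, 0.0822, 0.169]
tool_rot: [[-0.557, 0.83, 0.001], [0.83, 0.557, -0.001], [-0.002, 0.0, -1.0]]
ft_force: [3.4, -7.4, -6.3]
width: 0.259
grasp_force: 20.0
```

Request:
step_arm([
  [0,0,0,0],
  [0,0,0,0],
])

```text
time_s: 20.75
eef_pos: [0.4669, 0.0828, 0.1693]
tool_rot: [[-0.55, 0.835, 0.002], [0.835, 0.55, -0.001], [-0.001, 0.001, -1.0]]
ft_force: [3.0, -7.1, -9.1]
width: 0.254
grasp_force: 20.0
```

```bash
python3 arc.py
```

```text
r 0.10693235354174657 ang 122.5585702718512 yaw 123.3955857007403 z 0.16929155046526734 [ 2.99633146 -7.13853931 -9.12133015]
```

Request:
step_arm([
  [-0.001,-0.02,0,-0.05],
  [0,-0.014,0,-0.033],
  [0,0,0,0],
  [0,0,0,0],
])

```text
time_s: 21.08
eef_pos: [0.4603, 0.0781, 0.1694]
tool_rot: [[-0.604, 0.797, 0.002], [0.797, 0.604, -0.0], [-0.002, 0.002, -1.0]]
ft_force: [3.0, -3.7, -7.6]
width: 0.256
grasp_force: 20.0
```

```bash
python3 arc.py
```

```text
r 0.10680911971410181 ang 126.91089104874841 yaw 127.15269057202264 z 0.16941738541065893 [ 2.96666887 -3.65318887 -7.58472105]
```

Aligned. I lower along the reverse arc.

Request:
step_arm([
  [0.014,0,0.02,0],
  [0.013,0,0.025,0],
  [0.012,0,0.025,0],
  [0.01,0,0.02,0],
  [0.008,0,0.02,0],
  [0.005,0,0.018,0],
  [0.003,0,0.008,0],
  [0,0,0,0],
])

```text
time_s: 21.75
eef_pos: [0.4492, 0.0917, 0.1343]
tool_rot: [[-0.605, 0.796, -0.001], [0.796, 0.605, 0.0], [0.001, -0.001, -1.0]]
ft_force: [-2.9, 3.3, 4.1]
width: 0.259
grasp_force: 20.0
```

Request:
step_arm([
  [0,0,0,0],
  [0,0,0,0],
])

```text
time_s: 21.92
eef_pos: [0.4494, 0.0916, 0.1348]
tool_rot: [[-0.605, 0.796, -0.0], [0.796, 0.605, 0.0], [0.0, -0.0, -1.0]]
ft_force: [-4.0, 4.4, 3.2]
width: 0.26
grasp_force: 20.0
```

```bash
python3 arc.py
```

```text
r 0.12409184862497913 ang 127.17844885969403 yaw 127.21908368673475 z 0.13476878123770414 [-4.00696451  4.37498029  3.21496179]
```

Down at the grasp height, force now upward. I open, rise clear and look.

Request:
step_arm([
  [0,0,0,0],
  [0,0,0,0],
  [0,0,0,0],
  [0,0,0,0],
  [0,0,0,0],
  [0,0,0,0],
  [0,0,0,0],
  [0,0,0,0],
], hand=1)

```text
time_s: 22.58
eef_pos: [0.4496, 0.0915, 0.1347]
tool_rot: [[-0.605, 0.796, 0.0], [0.796, 0.605, -0.0], [-0.0, 0.0, -1.0]]
ft_force: [-0.2, -0.2, 0.5]
width: 0.813
grasp_force: 0.0
```

Request:
step_arm([
  [0,0,-0.05,0],
  [0,0,-0.1,0],
  [0,0,-0.15,0],
  [0,0,-0.15,0],
  [0,0,-0.15,0],
  [0,0,-0.1,0],
  [0,0,0,0],
  [0,0,0,0],
])

```text
time_s: 23.25
eef_pos: [0.4501, 0.0916, 0.3108]
tool_rot: [[-0.605, 0.796, 0.003], [0.796, 0.605, 0.0], [-0.001, 0.002, -1.0]]
ft_force: [0.2, 0.5, -0.6]
width: 1.0
grasp_force: 0.0
```

Request:
step_arm([
  [-0.15,0.05,0,0],
  [-0.15,0.05,0,0],
  [-0.15,0.05,0,0],
  [-0.15,0.05,0,0],
  [-0.15,0.05,0,0],
  [-0.15,0.05,0,0],
  [-0.1,0.05,0,0],
  [0,0,0,0],
])

```text
time_s: 23.92
eef_pos: [0.6731, -0.057, 0.3067]
tool_rot: [[-0.604, 0.797, -0.002], [0.797, 0.604, -0.0], [0.001, -0.002, -1.0]]
ft_force: [1.0, -0.2, -0.7]
width: 0.998
grasp_force: 0.0
```

Request:
step_arm([
  [-0.1,0.12,0,0],
  [-0.1,0.12,0,0],
  [-0.1,0.12,0,0],
  [0,0,0,0],
  [0,0,0,0],
  [0,0,0,0],
])

```text
time_s: 24.42
eef_pos: [0.7863, -0.0596, 0.3075]
tool_rot: [[-0.605, 0.796, -0.003], [0.796, 0.605, 0.0], [0.002, -0.002, -1.0]]
ft_force: [0.4, 0.5, -0.5]
width: 0.999
grasp_force: 0.0
```

```bash
python3 - <<'E'
from h import *
for n in('top','side'):
    im=env.get_image(n)[...,::-1];cv2.imwrite(f'pics/{n}5.png',im)
a=cv2.imread('pics/top5.png')[150:270,180:340];b=cv2.imread('pics/side5.png')[140:290,140:340]
cv2.imwrite('pics/v5.png',np.hstack([cv2.resize(a,(400,300),interpolation=2),cv2.resize(b,(400,300),interpolation=2)]))
E
```

```text
(no output)
```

View pics/v5.png

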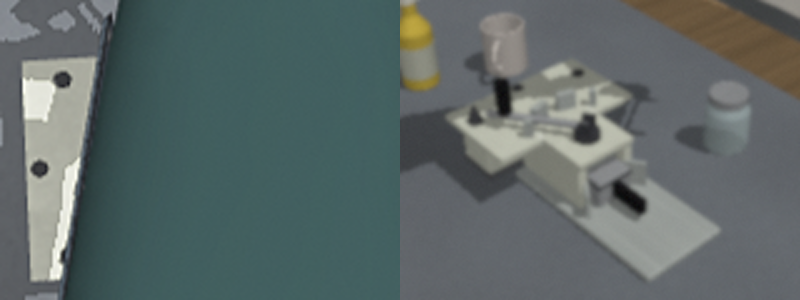

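The side view shows the lever lying toward the cone: knob at (502,95), nose at (490,115), cone at (475,113), mould under the head. I clear the arm out of the top view and measure.

Request:
step_arm([
  [-0.12,-0.1,0,0],
  [-0.12,-0.1,0,0],
  [-0.12,-0.1,0,0],
  [-0.12,-0.1,0,0],
  [-0.12,-0.1,0,0],
  [-0.12,-0.1,0,0],
  [-0.12,-0.1,0,0],
  [-0.12,-0.1,0,0],
])

```text
time_s: 25.18
eef_pos: [0.7723, -0.3735, 0.3104]
tool_rot: [[-0.605, 0.796, 0.0], [0.796, 0.605, -0.0], [-0.0, 0.0, -1.0]]
ft_force: [0.0, -0.8, 0.4]
width: 0.996
grasp_force: 0.0
```

Request:
step_arm([
  [-0.12,-0.1,0,0],
  [-0.12,-0.1,0,0],
  [-0.12,-0.1,0,0],
  [-0.12,-0.1,0,0],
  [0,0,0,0],
  [0,0,0,0],
  [0,0,0,0],
])

```text
time_s: 25.77
eef_pos: [0.766, -0.5275, 0.3099]
tool_rot: [[-0.605, 0.796, -0.0], [0.796, 0.605, 0.0], [0.0, 0.0, -1.0]]
ft_force: [-0.2, 1.1, -0.4]
width: 1.0
grasp_force: 0.0
```

```bash
python3 - <<'E'
from h import *
np.set_printoptions(precision=4,suppress=True)
P=np.load('press.npz');R,t=P['R'],P['t']
for n in('top','side'):
    im=env.get_image(n)[...,::-1];cv2.imwrite(f'pics/{n}6.png',im)
c=env.get_calibration('top');s=env.get_calibration('side')
T=cv2.imread('pics/top6.png');S=cv2.imread('pics/side6.png')
a=T[150:270,180:340];b=S[140:260,160:320]
cv2.imwrite('pics/v6.png',np.hstack([cv2.resize(a,(400,300),interpolation=2),cv2.resize(b,(400,300),interpolation=2)]))
piv=np.array([.5244,-.0073]);d=R@[np.cos(.6),np.sin(.6)]
k=piv+.125*d
print('expected px knob top',proj(c,(*k,.173)),proj(s,(*k,.173)),'knob top if lift .2',proj(s,(*(piv+.105*d),.173+.024)),'nose',proj(c,(*(piv+.15*d),.113)))
x,y=proj(s,(*k,.16)).astype(int)
m=np.zeros(S.shape[:2],np.uint8);m[y-20:y+25,x-15:x+15]=(S[y-20:y+25,x-15:x+15].max(2)<50);ys,xs=np.nonzero(m);print('side knob dark',xs.min(),xs.max(),ys.min(),ys.max())
ct=R@[-.07,0]+t;print('mould back edge mid expected px',proj(c,(*ct,.057)),'tail tip',proj(c,(*(R@[-.13,0]+t),.048)))
x,y=proj(c,(*(R@[-.1,0]+t),.048)).astype(int)
m=(T[y-8:y+8,x-15:x+20].max(2)<40);ys,xs=np.nonzero(m);print('tail dark',xs.min()+x-15,xs.max()+x-15,ys.min()+y-8,ys.max()+y-8)
E
```

```text
expected px knob top [219.4261 241.1177] [190.1747 179.7439] knob top if lift .2 [195.9398 173.3994] nose [214.2592 246.5157]
side knob dark 187 194 180 196
mould back edge mid expected px [277.9799 212.4827] tail tip [298.084  211.3784]
tail dark 279 298 210 214
```

View pics/v6.png

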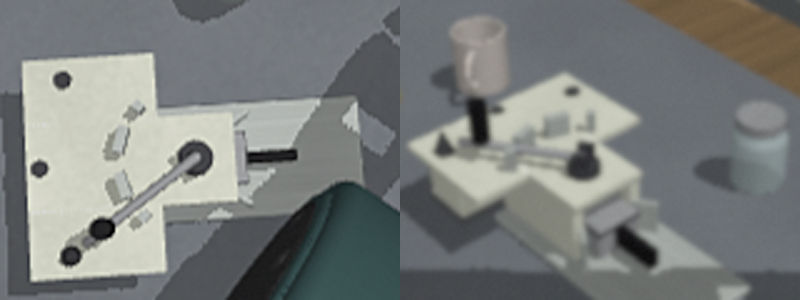

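The bar lies between the two teeth and points at the cone. The knob top and tail tip both match their expected pixels, so the lever is level and the mould is home.

```bash
python3 -c "
from bench import env
print(env.sign_off())"
```

```text
the job is handed in; nothing more can be done
None
```

The job is handed in: by the last camera views, the mould is home against the back stop and the lever is down in the cone-marked (last) notch. The mug and jar look undisturbed; I didn't re-measure them or the soap, and sign-off returned no verdict.

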